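# Press a carved tile under the leaf spring of a carving cradle

### The arm

A 6-joint arm with a two-finger parallel gripper is mounted at the origin on the work surface. World frame = base frame: x ahead of the robot, y to its left, z up, the work surface at z = 0. Lengths are in m, angles in rad, forces in N, time in s.
With the tool pointing down it reaches from about 0.35 to 0.975 m from the base axis. Payload 4.9 kg.
Tool frame: the origin (TCP) lies at the very end of the fingers, on their centre line; the grasp point (between the pads) lies 19 mm behind it; z points along the fingers, x is the direction in which the jaws open and shut, and the axes are right-handed (so a half turn about z gives the same grasp; the last joint's range is limited). The gripper opens to 85 mm and grips with 20 to 120 N. Pads are 22 mm wide; open, the fingers measure 114 mm over their backs; the gripper's body (76 mm by 85 mm) begins 54 mm behind the grasp point. The pads swing forward as they close: fully open they stand 13 mm farther back than shut.
Start: joints at [1.012, 0.053, 1.613, -0, 1.476, -0.119], TCP at [0.266, 0.566, 0.231] pointing down, gripper open.
Joint ranges: [-3.01, 3.01], [-1.01, 2.22], [0.06, 2.58], [-1.02, 4.17], [0.09, 2.62], [-3.14, 3.14]. Speed limits (rad/s): [2.57, 2.57, 3.14, 3.14, 3.14, 3.14].

### API

Orientations are given as a rotation vector (axis times angle).
In Python, from station import monitor, imaging, ticket gives the robot as it stands.
- The arm moves only by the tool step_arm, never from a script. Its argument "targets" is one flat list of numbers, 4 for each row, row after row: the shift along the tool's x, y, z in m, then the turn about the tool's z in rad. In form: [tx, ty, tz, roll, tx, ty, tz, roll, ...]. A call has 1 to 12 rows; each row is the pose to reach, as a shift and turn from the pose measured when the call began, along the tool's axes at that moment; what a row does not reach only later rows make up. A row lasts 1/12 s, in which the tool goes at most 41.7 mm and 7.16 degrees, less where a joint would pass 70% of its speed; a pose out of reach is approached as far as the arm can. A call with a gripper value outside its range is refused whole. "grip" is the finger opening in m, from 0 to 0.0854, set as the call begins (left out, the last holds). The fingers move at their own pace and stop on an object; "force" is the grip in N (left out, the last holds). Time passes only in rows, so rows that repeat a pose let the fingers close. It gives the time, the measured TCP pose, the force and the opening at its end, in the units of the state.
- monitor.get_obs(): the state, without advancing time (a new reading comes with each control period).
- imaging.get_image(name): name is "scene" or "side" or "wrist"; returns a dict with "color" (420x560x3 uint8, red, green, blue), "depth" (420x560 float32, m along the optical axis (not along the pixel's ray), 0 where there is no reading), "fov_y" (degrees; the focal length in pixels is half the picture's height over the tangent of half this angle, whatever the lens; pixels are square), "cx", "cy" (the principal point, pixels), "R" (3x3) and "t" (3): a world point X has camera coordinates R X + t. Camera axes: x right, y down, z forward; pixel columns grow to the right and rows downward; lengths in m; the calibration is good to about 2 mm. The wrist camera is an equidistant fisheye: a pixel r from the principal point sees the ray r / f radians off the axis. A picture is of the moment at which its call begins.
- ticket.finish_job(): hands the job in, once; it reports no verdict.
Trained networks look in a picture, given as the dict that the camera call returned (one of the last four; its "shot" number tells which), for a name from the list of things; names that differ only in an ending like _2 or _b are one class to them, and where a whole thing is asked for, a point or a joint stands for the part that bears it (a point fixed in the world has none). Each returns a list of dicts, best first, with "score" (0 to 1); they miss things now and then, are a little off and sometimes report something else, mostly with a low value. They report only what shows in the picture. A call takes as long as a camera call.
- imaging.search_frame(name, picture): "uv" ([column, row] in pixels, amid what is visible of it).
- imaging.mark_of(name, picture): "uv" ([column, row] in pixels: a listed point, or the origin of a listed thing).
The state is a dict: "t": time; "q": joint angles; "dq": joint speeds; "effort": joint torques, N m; "tool_pos": TCP position; "tool_rot": TCP orientation; "contact_force": force on the tool from outside, world axes, zero at the start; "wrist_torque": the same for the moment, N m; "opening": finger opening in m.
Only numpy, scipy, OpenCV 4.12 (cv2) and the standard library are available. Lean on these libraries where they do the work, as an engineer would, in place of code of your own. Each camera call takes 0.05 s, during which the arm holds its last target.

### The job

Press the carved wooden tile down hard with the fingertips on its sunken black rubber finger pad and, keeping it pressed, slide it under the gate bar and the steel leaf spring until its carved end is fully home against the red end stop; then let go, leaving the spring bearing on it. Do not grip or lift the tile, do not touch the leaf spring, and leave the gouge, the mallet and the wax jar where they are.

Things in the scene. Friction and masses are not known exactly. Their poses are not given: they have to be found in the camera images.
- cradle: carving cradle fixed to the bench, 270 mm long (x), 106 mm wide (y). Origin on the bench, on its centre line; the tile slides along its +x. A channel between two pale side rails (inner faces y = +-36.5 mm, tops z = 50 mm) with a low rear sill (x = -162 to -157 mm, top z = 38 mm). When the tile is fully home its centre is at x = 20 mm in the cradle's frame.
- gate (a point): middle of the underside of the steel gate bar that crosses the channel. Cradle frame: the bar spans x = 6 to 12 mm, underside z = 48 mm, top z = 57 mm.
- stop (a point): middle of the face of the red end stop, cradle x = 85 mm, at z = 48 mm. Between gate and stop a steel bridge (x = 40 to 56 mm, top z = 86 mm) carries the leaf spring's brass stud (top z = 98 mm, 112 mm at the most when lifted).
- tile: reddish wooden tile, 130 mm long (x), 70 mm wide (y), 16 mm thick, about 85 g. Origin at the centre of its underside. Its +x end has a carved rosette and leads; the -x end has a sunken black finger pad. It starts on the sprung bed in the channel, along it, centre at cradle x = -85 to -65 mm, top at z = 52 mm: 4 mm too high for the gate bar unless pressed down.
- tile_press (a point): where to press: on the rubber finger pad (35 mm long, the tile's full width, sunk 4 mm below the tile's top), 47 mm behind the tile's centre. The step at the pad's front end, 30 mm behind the tile's centre, is something to push against; it ends 16 mm short of the gate bar with the tile home. Wood, bed and steel are slippery (friction about 0.15).
- bed (a joint): how far the sprung cork bed under the tile is pressed down: 0 raised, 0.012 m fully down. It stays level. It takes about 5 N to start and 0.9 N more per mm (about 15 N at the bottom). The tile clears the gate bar once the bed is down more than 4 mm; 7 to 9 mm is a good depth.
- leaf (a joint): how far the bowed steel leaf spring (30 mm wide, cradle x = 15 to 83 mm, lowest at x = 45 to 53 mm, z = 37 mm) is lifted: 0 with nothing under it, 0.003 to 0.011 m with the tile under it. It presses on the tile with 2 to 5 N; pushing the tile's front edge under its slope takes about 2 N more.
- gouge: carving gouge lying on the bench beside the cradle: round wooden handle 120 mm long and 28 mm thick, steel blade 100 mm long; about 220 mm overall along its x axis, up to 28 mm high. Origin below its middle on the bench. Bystander.
- mallet: round wooden carver's mallet standing on its head beside the cradle, 84 mm in diameter, 212 mm tall. Origin at the centre of its underside. Bystander.
- wax: amber glass jar with a steel cap, 66 mm in diameter, 65 mm tall, standing beside the cradle. Origin at the centre of its underside. Bystander.

How it is judged:
On the way:
1. the fingertips press the tile, and the bed with it, down by more than 4 mm (contact force between the fingers and tile above 4 N and value of joint bed above 0.004 m), for 0.1 s.
At the end, for the whole second after the job is handed in: The tile lies level in the channel under the gate bar, its carved end within 5 mm of the end stop, lifted leaf spring (more than 2 mm) bearing on it, at rest and let go (x of tile in the frame of cradle above 0.015 m and z of tile in the frame of cradle below 0.038 m and angle between the x axis of tile and the x axis of cradle, either way round below 0.06 rad and angle between tile's own z axis and vertical below 0.06 rad and value of joint leaf above 0.002 m and linear speed of tile below 0.01 m/s); the robot touches nothing.
It fails at once if the tile is lifted more than 8 mm off its starting height or tipped by more than 0.2 rad (z of tile in the frame of cradle above 0.044 m or angle between tile's own z axis and vertical above 0.2 rad).
It fails at once if the robot pushes on the leaf spring with more than 1 N (contact force between any of the fingers, the arm and leaf above 1 N).
It fails at once if the gouge is moved by more than 20 mm (distance of gouge from where it was at the start of the episode above 0.02 m).
It fails at once if the mallet is moved by more than 20 mm (distance of mallet from where it was at the start of the episode above 0.02 m).
It fails at once if the wax is moved by more than 20 mm (distance of wax from where it was at the start of the episode above 0.02 m).
It also fails if it takes over 42 s, if anything falls off the work surface, if the arm or the gripper's body presses on something with over 40 N, if the wrist force passes 120 N, or if a joint passes its speed limit or range.

## Working session

There is one attempt and no reset: what is moved stays moved. The work goes in short steps, Python scripts to look and compute and a tool call to move; the robot and the scene stay as the last step left them, time stands still between calls to the robot, and variables do not carry over. Pictures are saved under pics/ and viewed, and the job is handed in when it is done.

Besides the shell and the picture viewer there is one more tool, called after ">>>" as name(argument=value, ...) on one line, values as JSON. step_arm: Moves the arm, as the interface text tells. Its arguments: {"type":"object","properties":{"targets":{"type":"array","items":{"type":"number"}},"grip":{"type":"number"},"force":{"type":"number"}},"required":["targets"]}

```bash
mkdir -p pics; cat > h.py <<'E'
import numpy as np, cv2
from station import monitor, imaging, ticket
def ray(p,uv):
    H=p["color"].shape[0]; f=H/2/np.tan(np.radians(p["fov_y"])/2)
    return np.array([(uv[0]-p["cx"])/f,(uv[1]-p["cy"])/f,1.])
def at_depth(p,uv,r=1):
    u,v=int(round(uv[0])),int(round(uv[1])); d=p["depth"][v-r:v+r+1,u-r:u+r+1]; d=np.median(d[d>0])
    return np.array(p["R"]).T@(ray(p,uv)*d-np.array(p["t"]))
def at_z(p,uv,z):
    R=np.array(p["R"]);c=-R.T@np.array(p["t"]);d=R.T@ray(p,uv)
    return c+d*(z-c[2])/d[2]
def save(p,n): cv2.imwrite("pics/"+n,cv2.cvtColor(p["color"],cv2.COLOR_RGB2BGR))
E
python3 - <<'E'
from h import *
np.set_printoptions(precision=4,suppress=True)
print(monitor.get_obs())
for n in ["scene","side"]:
    p=imaging.get_image(n); save(p,n+"1.png")
    for k in ["cradle","tile","tile_press","gate","stop","gouge","mallet","wax"]:
        for m in imaging.mark_of(k,p)[:1]:
            try: print(n,k,m["score"],m["uv"],at_depth(p,m["uv"]))
            except Exception as e: print(k,e)
E
```

```text
{'t': 0.0, 'q': array([ 1.012 ,  0.0533,  1.6143, -0.    ,  1.476 , -0.119 ]), 'dq': array([-0.    ,  0.0008, -0.001 , -0.0015,  0.0002,  0.0002]), 'effort': array([  0.0007, -39.3671, -37.018 ,  -0.0001,   0.0071,  -0.    ]), 'tool_pos': array([0.2658, 0.565 , 0.2301]), 'tool_rot': array([ 2.6517,  1.683 , -0.0029]), 'contact_force': array([-0.3767,  0.5114, -0.7568]), 'wrist_torque': array([-0.0371,  0.0015,  0.0492]), 'opening': 0.08519884606716718}
scene cradle 0.83 [213.1, 228.2] [ 0.6431 -0.0806  0.0383]
scene tile 0.77 [221.7, 201.2] [ 0.5706 -0.0871  0.0552]
scene tile_press 0.73 [224.5, 183.8] [ 0.5025 -0.1065  0.0511]
scene gate 0.63 [211.4, 216.9] [ 0.6615 -0.0718  0.0874]
scene stop 0.63 [196.1, 238.0] [ 0.6996 -0.0931  0.0574]
scene gouge 0.62 [274.6, 226.1] [0.5782 0.0379 0.0161]
scene mallet 0.92 [301.7, 256.6] [0.6733 0.1228 0.0349]
scene wax 0.7 [130.5, 205.3] [ 0.6142 -0.2941  0.0333]
side cradle 0.77 [361.4, 268.8] [ 0.5863 -0.117   0.0539]
side tile 0.62 [334.7, 286.8] [ 0.5338 -0.1086  0.0528]
side tile_press 0.85 [312.5, 298.5] [ 0.4986 -0.097   0.0473]
side gate 0.87 [364.6, 254.7] [ 0.6226 -0.0988  0.0356]
side stop 0.74 [395.1, 227.7] [ 0.6629 -0.1162  0.0867]
side gouge 0.95 [286.3, 240.8] [0.569  0.0247 0.003 ]
side mallet 0.58 [278.8, 194.7] [0.614  0.0898 0.0367]
side wax 0.62 [471.2, 373.5] [ 0.5632 -0.314   0.0531]
```

View pics/scene1.png

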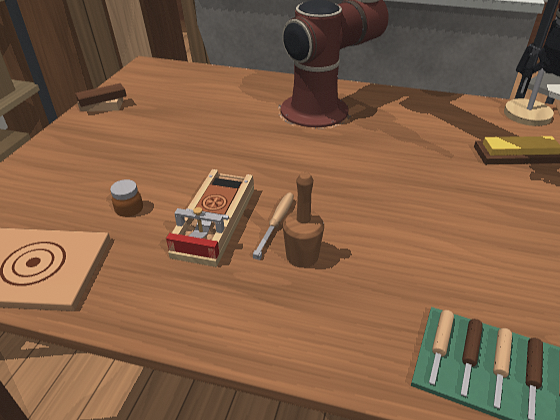

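View pics/side1.png

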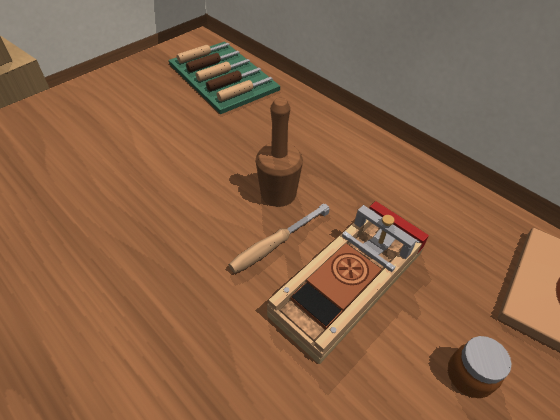

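The scene picture shows the cradle at about (213,215), with the red stop end away from the robot, the gouge and mallet to its right, and the wax to its left. The side picture shows the pad at about (317,303) and the gate bar at about (368,250). Next I'll fit the cradle from depth.

```bash
cat > fit.py <<'E'
from h import *
np.set_printoptions(precision=4,suppress=True)
def cloud(p):
    H,W=p["depth"].shape; f=H/2/np.tan(np.radians(p["fov_y"])/2)
    u,v=np.meshgrid(np.arange(W),np.arange(H)); d=p["depth"]
    C=np.stack([(u-p["cx"])/f*d,(v-p["cy"])/f*d,d],-1)
    return (C-np.array(p["t"]))@np.array(p["R"]), d>0
if __name__=="__main__":
    p=imaging.get_image("side"); q=imaging.get_image("scene")
    for n,pp in (("side",p),("scene",q)):
        X,ok=cloud(pp)
        m=ok&(X[...,2]>0.034)&(X[...,2]<0.06)&(X[...,0]>.4)&(X[...,0]<.8)&(X[...,1]>-.22)&(X[...,1]<0.02)
        nl,lab,st,_=cv2.connectedComponentsWithStats(m.astype(np.uint8)); k=1+np.argmax(st[1:,4]); m=lab==k
        P=X[m][:,:2].astype(np.float32); r=cv2.minAreaRect(P); print(n,m.sum(),r, cv2.boxPoints(r))
        zz=ok&(X[...,2]<.02)&(X[...,0]>.4)&(X[...,0]<.5)&(X[...,1]>0)&(X[...,1]<.1); print("bench z",X[zz][:,2].mean())
        # dark pad
        c=pp["color"].astype(int).sum(-1); dk=m&(c<110)
        if dk.sum()>5: 
            D=X[dk]; print("pad",dk.sum(),D.mean(0),cv2.minAreaRect(D[:,:2].astype(np.float32)))
        red=ok&(pp["color"][...,0]>140)&(pp["color"][...,1]<40)&(X[...,1]<0.05)
        print("red",red.sum(),X[red].mean(0))
    o=monitor.get_obs(); print(cv2.Rodrigues(o["tool_rot"])[0],o["tool_pos"])
    im=cv2.cvtColor(p["color"][190:360,240:450],cv2.COLOR_RGB2BGR); cv2.imwrite("pics/sidecrop.png",cv2.resize(im,None,fx=3.5,fy=3.5))
E
python3 fit.py
```

```text
side 9971 ((0.5814108848571777, -0.1034868061542511), (0.2667204439640045, 0.10593944042921066), 1.1825048923492432) [[ 0.447  -0.0533]
 [ 0.4492 -0.1592]
 [ 0.7158 -0.1537]
 [ 0.7136 -0.0478]]
bench z 0.0011326266356690051
pad 1079 [ 0.5066 -0.107   0.0484] ((0.5877474546432495, -0.10470229387283325), (0.21923910081386566, 0.10284636914730072), 1.5430606603622437)
red 3 [ 0.696  -0.0971  0.0567]
scene 3537 ((0.5825210809707642, -0.10334135591983795), (0.2696322798728943, 0.10735984146595001), 1.103633165359497) [[ 0.4467 -0.0523]
 [ 0.4488 -0.1596]
 [ 0.7183 -0.1544]
 [ 0.7163 -0.0471]]
bench z 0.00260930903448686
pad 47 [ 0.5324 -0.0863  0.0507] ((0.595156729221344, -0.09240207076072693), (0.22602024674415588, 0.06349194049835205), 6.814570903778076)
red 2 [ 0.7019 -0.099   0.0595]
[[ 0.4257  0.9048  0.    ]
 [ 0.9048 -0.4257  0.    ]
 [ 0.     -0.     -1.    ]] [0.2661 0.5655 0.2313]
```

View pics/sidecrop.png

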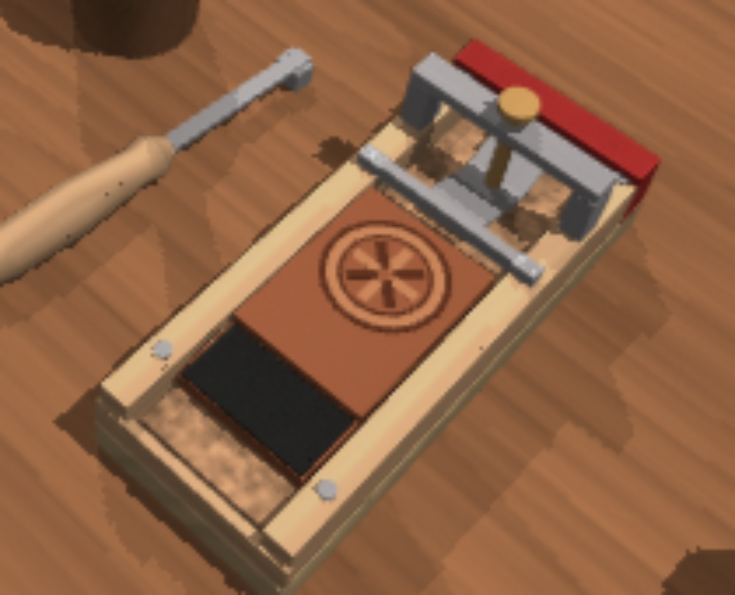

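The crop shows the pad corners: front (235,318) and (360,415), rear (183,375) and (303,478). It also shows the tile's front edge near the gate bar.

```bash
cat > cr.py <<'E'
from h import *
a=np.arctan2(.0055,.2681); O=np.array([.6095,-.1031]); Rc=np.array([[np.cos(a),-np.sin(a)],[np.sin(a),np.cos(a)]])
def w2c(P): return (np.array(P)[:2]-O)@Rc
def c2w(x,y=0): return O+Rc@np.array([x,y])
E
python3 - <<'E'
from cr import *
np.set_printoptions(precision=4,suppress=True)
p=imaging.get_image("side")
for n,c,z in [("fl",(235,318),.052),("fr",(360,415),.052),("rl",(183,375),.048),("rr",(303,478),.048),("tileFL",(372,190),.052),("tileFR",(498,268),.052),("railRL",(101,385),.05),("railRR",(262,540),.05),("gateL",(362,150),.057),("gateR",(540,270),.057)]:
    uv=(240+(c[0]-1.25)/3.5,190+(c[1]-1.25)/3.5)
    print(n,w2c(at_z(p,uv,z)),w2c(at_depth(p,uv)),at_depth(p,uv)[2])
o=monitor.get_obs();R=cv2.Rodrigues(o["tool_rot"])[0]
yaw=np.arctan2(R[1,0],R[0,0]);print("yaw",yaw,"a",a)
for x in (-.115,): print(c2w(x), R.T@(np.r_[c2w(x),.15]-o["tool_pos"]))
E
```

```text
fl [-0.0964  0.0328] [-0.0956  0.0334] 0.05027938486732697
fr [-0.0945 -0.0337] [-0.0947 -0.0338] 0.052339211930550765
rl [-0.1302  0.0314] [-0.1297  0.0318] 0.04691604429767161
rr [-0.13   -0.0338] [-0.129  -0.0332] 0.04554624400648667
tileFL [-0.0021  0.033 ] [-0.0023  0.033 ] 0.05223006143944377
tileFR [ 0.0038 -0.0325] [ 0.0132 -0.0292] 0.03805766894677185
railRL [-0.1582  0.0517] [-0.1398  0.0703] 0.0016981687997289186
railRR [-0.1615 -0.0394] [-0.1575 -0.037 ] 0.03945755829656028
gateL [0.0092 0.0487] [0.0138 0.0513] 0.050362134279898524
gateR [ 0.0125 -0.0474] [ 0.0134 -0.0471] 0.05567943742117982
yaw 1.1310119624324642 a 0.02051185613049843
[ 0.4945 -0.1055] [-0.5099  0.4923  0.0813]
```

>>> step_arm(targets=[-0.03, 0.029, 0, -0.1, -0.06, 0.058, 0, -0.2, -0.09, 0.087, 0, -0.3, -0.12, 0.116, 0, -0.4, -0.15, 0.145, 0, -0.46, -0.18, 0.174, 0, -0.46, -0.21, 0.203, 0, -0.46, -0.24, 0.232, 0, -0.46, -0.27, 0.261, 0, -0.46, -0.3, 0.29, 0, -0.46, -0.33, 0.319, 0, -0.46, -0.36, 0.348, 0, -0.46], grip=0, force=40)

```text
t: 2.05
tool_pos: [0.4277, 0.0903, 0.2318]
tool_rot: [2.198, 2.243, 0.002]
contact_force: [1.2, -0.2, 0.3]
opening: 0.0001
```

```bash
cat > st.py <<'E'
from cr import *
np.set_printoptions(precision=4,suppress=True)
o=monitor.get_obs();R=cv2.Rodrigues(o["tool_rot"])[0]
print(o["t"],o["tool_pos"],"cradle",w2c(o["tool_pos"]),"F",o["contact_force"],"M",o["wrist_torque"],o["opening"]);print(R,"yawerr",np.arctan2(R[1,0],R[0,0])-a-np.pi/2)
print("to press .15:",R.T@(np.r_[c2w(-.113),.15]-o["tool_pos"]))
E
python3 st.py
```

```text
2.05 [0.4277 0.0903 0.2318] cradle [-0.1778  0.1971] F [ 1.1681 -0.246   0.251 ] M [-0.0328 -0.021  -0.0129] 7.810788675820598e-05
[[-0.0203  0.9998  0.0015]
 [ 0.9998  0.0203  0.0002]
 [ 0.0001  0.0016 -1.    ]] yawerr -0.00019565205987448486
to press .15: [-0.1971  0.0647  0.0818]
```

>>> step_arm(targets=[-0.033, 0.011, 0.005, 0, -0.066, 0.022, 0.01, 0, -0.099, 0.033, 0.015, 0, -0.132, 0.044, 0.03, 0, -0.165, 0.055, 0.05, 0, -0.197, 0.065, 0.07, 0, -0.197, 0.065, 0.1, 0, -0.197, 0.065, 0.12, 0, -0.197, 0.065, 0.12, 0])

```text
t: 2.8
tool_pos: [0.4934, -0.1048, 0.1065]
tool_rot: [-2.195, -2.237, 0.004]
contact_force: [-1.0, -0.5, -0.7]
opening: 0.0004
```

```bash
python3 st.py; python3 - <<'E'
from h import *
p=imaging.get_image("side"); im=cv2.cvtColor(p["color"][150:370,220:470],cv2.COLOR_RGB2BGR); cv2.imwrite("pics/s2.png",cv2.resize(im,None,fx=2.6,fy=2.6))
save(imaging.get_image("wrist"),"w2.png")
E
```

```text
2.8 [ 0.4934 -0.1048  0.1065] cradle [-0.1161  0.0007] F [-1.0196 -0.5434 -0.7261] M [ 0.0421  0.0202 -0.0039] 0.00037367203327892006
[[-0.0188  0.9998 -0.0077]
 [ 0.9998  0.0188  0.0036]
 [ 0.0038 -0.0076 -1.    ]] yawerr -0.0016974293576090815
to press .15: [-0.0005  0.0028 -0.0435]
```

View pics/s2.png

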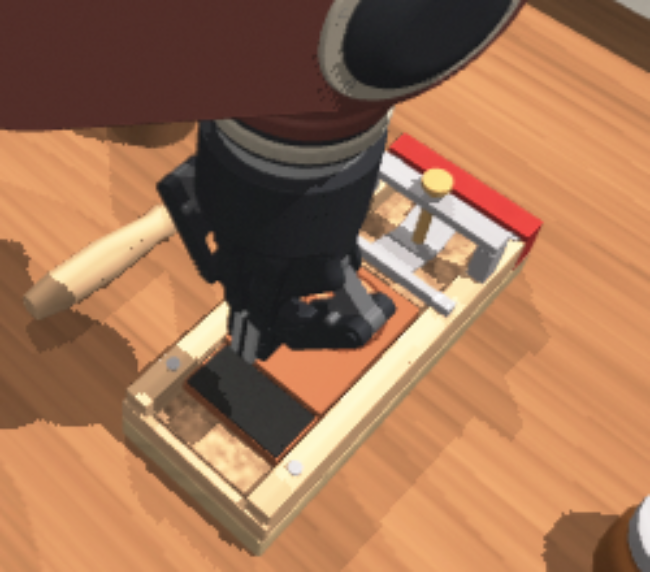

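View pics/w2.png

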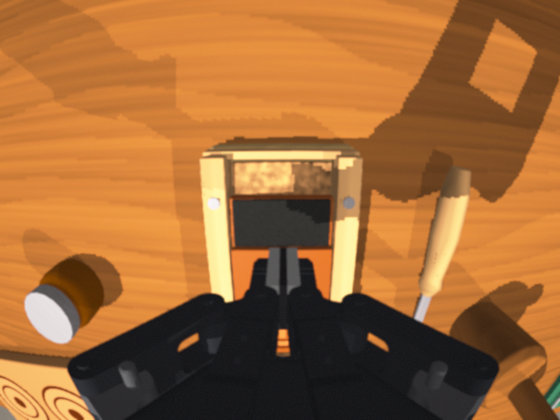

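The wrist view shows the closed fingers centred between the rails, with the pad at rows 197-248. The lines agree with the fit, so I'm descending.

>>> step_arm(targets=[0, 0.003, 0.025, 0, 0, 0.003, 0.046, 0, 0, 0.003, 0.05, 0, 0, 0.003, 0.05, 0])

```text
t: 3.23
tool_pos: [0.4994, -0.1046, 0.0619]
tool_rot: [-2.197, -2.244, -0.001]
contact_force: [-0.4, 0.3, -0.2]
opening: -0.0
```

```bash
python3 st.py
```

```text
3.2333 [ 0.4994 -0.1046  0.0619] cradle [-0.1101  0.0007] F [-0.4024  0.2726 -0.1904] M [ 0.041  -0.0095 -0.0041] -3.090586551313111e-05
[[-0.0211  0.9998 -0.0004]
 [ 0.9998  0.0211  0.0009]
 [ 0.0009 -0.0004 -1.    ]] yawerr 0.000559720929929286
to press .15: [-0.0007 -0.0029 -0.0881]
```

>>> step_arm(targets=[-0.001, -0.002, 0.006, 0, -0.001, -0.002, 0.012, 0, -0.001, -0.002, 0.016, 0, -0.001, -0.002, 0.018, 0, -0.001, -0.002, 0.018, 0])

```text
t: 3.65
tool_pos: [0.4984, -0.106, 0.0452]
tool_rot: [2.197, 2.244, 0.002]
contact_force: [-1.6, 0.5, 5.9]
opening: 0.0001
```

```bash
python3 st.py
```

```text
3.65 [ 0.4984 -0.106   0.0452] cradle [-0.1111 -0.0007] F [-1.5768  0.5087  5.8753] M [-0.0213  0.221  -0.0234] 0.00014054521091388822
[[-0.0211  0.9998  0.0015]
 [ 0.9998  0.0211  0.0001]
 [ 0.0001  0.0016 -1.    ]] yawerr 0.0005661214229093492
to press .15: [ 0.0007 -0.0017 -0.1049]
```

>>> step_arm(targets=[0, 0, 0.003, 0, 0, 0, 0.005, 0, 0, 0, 0.006, 0, 0, 0, 0.006, 0, 0, 0, 0.006, 0])

```text
t: 4.07
tool_pos: [0.5005, -0.1068, 0.0419]
tool_rot: [2.194, 2.241, 0.004]
contact_force: [-2.1, 0.4, 9.2]
opening: -0.0001
```

```bash
python3 st.py; python3 - <<'E'
from h import *
p=imaging.get_image("side"); im=cv2.cvtColor(p["color"][150:370,220:470],cv2.COLOR_RGB2BGR); cv2.imwrite("pics/s3.png",cv2.resize(im,None,fx=2.6,fy=2.6))
E
```

```text
4.0667 [ 0.5005 -0.1068  0.0419] cradle [-0.1091 -0.0015] F [-2.0766  0.3944  9.1778] M [0.0162 0.2127 0.0067] -5.5949800618517374e-05
[[-0.0211  0.9998  0.0054]
 [ 0.9998  0.0211 -0.0014]
 [-0.0015  0.0054 -1.    ]] yawerr 0.0006170825441056405
to press .15: [ 0.0013 -0.0034 -0.1082]
```

View pics/s3.png

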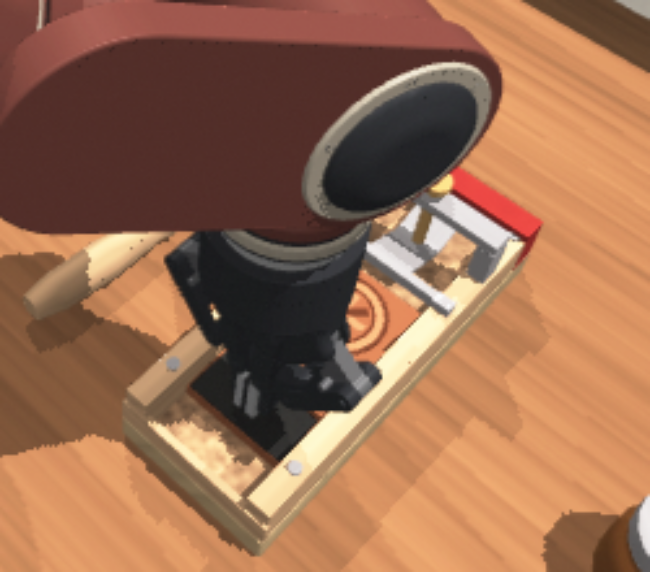

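>>> step_arm(targets=[0.001, 0, 0.003, 0, 0.001, 0, 0.005, 0, 0.001, 0, 0.005, 0, 0.001, 0, 0.005, 0, 0.001, 0, 0.005, 0, 0.001, 0, 0.005, 0])

```text
t: 4.62
tool_pos: [0.5032, -0.1068, 0.0402]
tool_rot: [2.191, 2.238, 0.008]
contact_force: [-0.7, 0.9, 11.4]
opening: 0.0003
```

```bash
python3 st.py
```

```text
4.6167 [ 0.5032 -0.1068  0.0402] cradle [-0.1063 -0.0016] F [-0.7441  0.8778 11.3843] M [0.0564 0.1373 0.0212] 0.000289970500931725
[[-0.0211  0.9997  0.0108]
 [ 0.9998  0.0211 -0.0034]
 [-0.0036  0.0107 -0.9999]] yawerr 0.0005917600878653229
to press .15: [ 0.0012 -0.0055 -0.1099]
```

>>> step_arm(targets=[0.001, 0.003, 0.0045, 0, 0.001, 0.006, 0.0045, 0, 0.001, 0.01, 0.0045, 0, 0.001, 0.014, 0.0045, 0, 0.001, 0.018, 0.0045, 0, 0.001, 0.022, 0.0045, 0, 0.001, 0.026, 0.005, 0, 0.001, 0.03, 0.005, 0, 0.001, 0.034, 0.005, 0, 0.001, 0.038, 0.005, 0, 0.001, 0.042, 0.005, 0, 0.001, 0.042, 0.005, 0])

```text
t: 5.62
tool_pos: [0.5474, -0.1058, 0.0384]
tool_rot: [2.188, 2.235, 0.01]
contact_force: [-1.3, 0.0, 9.4]
opening: -0.0003
```

```bash
python3 st.py; python3 - <<'E'
from h import *
p=imaging.get_image("side"); im=cv2.cvtColor(p["color"][150:370,220:470],cv2.COLOR_RGB2BGR); cv2.imwrite("pics/s4.png",cv2.resize(im,None,fx=2.6,fy=2.6))
E
```

```text
5.6167 [ 0.5474 -0.1058  0.0384] cradle [-0.0621 -0.0014] F [-1.3253  0.0249  9.4371] M [0.035  0.3354 0.0327] -0.00026279852887590684
[[-0.0212  0.9997  0.0141]
 [ 0.9998  0.0213 -0.0049]
 [-0.0052  0.014  -0.9999]] yawerr 0.0007360885830318686
to press .15: [ 0.0008 -0.0493 -0.1123]
```

View pics/s4.png

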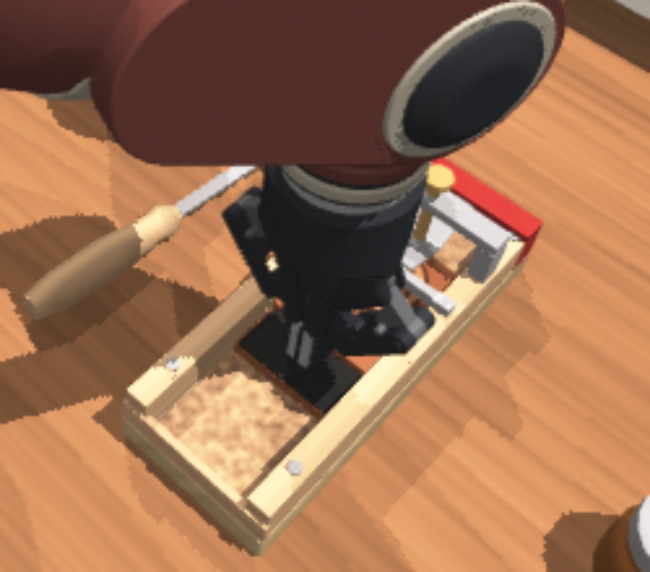

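>>> step_arm(targets=[0.001, 0.004, 0.003, 0, 0.001, 0.008, 0.003, 0, 0.001, 0.012, 0.003, 0, 0.001, 0.016, 0.003, 0, 0.001, 0.02, 0.003, 0, 0.001, 0.024, 0.0035, 0, 0.001, 0.028, 0.0035, 0, 0.001, 0.032, 0.0035, 0, 0.001, 0.036, 0.0035, 0, 0.001, 0.038, 0.0035, 0, 0.001, 0.04, 0.0035, 0, 0.001, 0.041, 0.0035, 0])

```text
t: 6.67
tool_pos: [0.5903, -0.1046, 0.0383]
tool_rot: [2.186, 2.233, 0.012]
contact_force: [-2.8, -0.7, 8.7]
opening: -0.0002
```

```bash
python3 st.py; python3 - <<'E'
from h import *
p=imaging.get_image("side"); im=cv2.cvtColor(p["color"][150:370,220:470],cv2.COLOR_RGB2BGR); cv2.imwrite("pics/s5.png",cv2.resize(im,None,fx=2.6,fy=2.6))
p=imaging.get_image("scene"); im=cv2.cvtColor(p["color"][140:290,130:330],cv2.COLOR_RGB2BGR); cv2.imwrite("pics/c5.png",cv2.resize(im,None,fx=3.5,fy=3.5))
E
```

```text
6.6667 [ 0.5903 -0.1046  0.0383] cradle [-0.0192 -0.0012] F [-2.7651 -0.6855  8.7384] M [-0.0263  0.415  -0.015 ] -0.0002387724750823755
[[-0.0214  0.9996  0.0177]
 [ 0.9997  0.0215 -0.0064]
 [-0.0068  0.0176 -0.9998]] yawerr 0.0008501069966635466
to press .15: [ 0.0005 -0.0918 -0.1133]
```

View pics/s5.png

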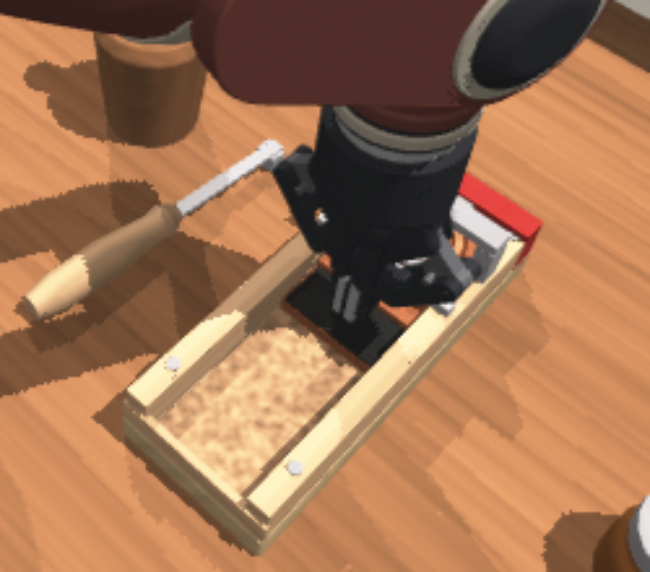

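View pics/c5.png

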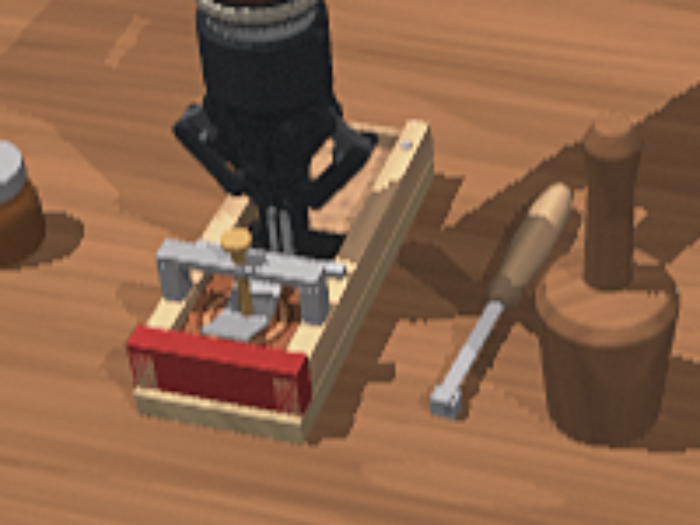

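```bash
python3 - <<'E'
from cr import *
p=imaging.get_image("side")
for c in [(368,362),(286,302)]:
    print(w2c(at_z(p,(220+(c[0]-.8)/2.6,150+(c[1]-.8)/2.6),.039)))
E
```

```text
[-0.04301709 -0.03079253]
[-0.0449099   0.02941827]
```

>>> step_arm(targets=[0.001, 0.002, 0.003, 0, 0.001, 0.004, 0.003, 0, 0.001, 0.006, 0.003, 0, 0.001, 0.008, 0.003, 0, 0.001, 0.009, 0.003, 0, 0.001, 0.009, 0.003, 0])

```text
t: 7.32
tool_pos: [0.5913, -0.1043, 0.0359]
tool_rot: [2.195, 2.246, -0.014]
contact_force: [-32.6, -2.2, 26.5]
opening: 0.0002
```

```bash
python3 st.py; python3 - <<'E'
from h import *
p=imaging.get_image("side"); im=cv2.cvtColor(p["color"][150:370,220:470],cv2.COLOR_RGB2BGR); cv2.imwrite("pics/s6.png",cv2.resize(im,None,fx=2.6,fy=2.6))
E
```

```text
7.3167 [ 0.5913 -0.1043  0.0359] cradle [-0.0182 -0.0008] F [-32.5535  -2.2344  26.4566] M [-0.4316  5.4638 -0.018 ] 0.00023471697804810574
[[-0.0228  0.9997 -0.0053]
 [ 0.9997  0.0228 -0.0069]
 [-0.0068 -0.0054 -1.    ]] yawerr 0.0023202158732194
to press .15: [ 0.0003 -0.0954 -0.1136]
```

View pics/s6.png

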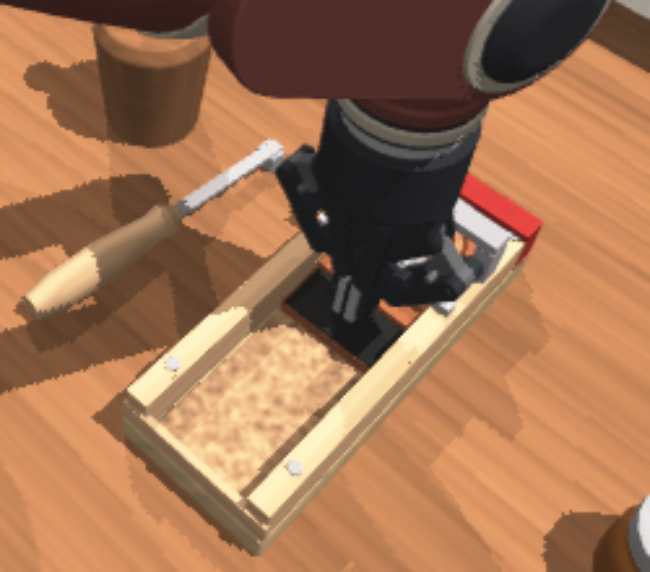

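The 33 N spike with no further travel means the tile is on the stop. I'll relax the push first, then lift straight up.

>>> step_arm(targets=[0, 0.001, -0.001, 0, 0, 0.001, -0.004, 0, 0, 0, -0.009, 0, 0, 0, -0.016, 0, 0, 0, -0.03, 0, 0, 0, -0.05, 0, 0, 0, -0.08, 0, 0, 0, -0.12, 0, 0, 0, -0.16, 0, 0, 0, -0.16, 0])

```text
t: 8.2
tool_pos: [0.5974, -0.1044, 0.2082]
tool_rot: [2.183, 2.234, 0.001]
contact_force: [1.2, -0.1, 1.6]
opening: -0.0001
```

>>> step_arm(targets=[0, -0.03, -0.02, 0, 0, -0.06, -0.02, 0, 0, -0.09, -0.02, 0, 0, -0.12, -0.02, 0, 0, -0.15, -0.02, 0, 0, -0.15, -0.02, 0, 0, -0.15, -0.02, 0])

```text
t: 8.78
tool_pos: [0.4469, -0.1076, 0.2272]
tool_rot: [2.182, 2.232, 0.003]
contact_force: [0.7, -1.0, 1.5]
opening: -0.0002
```

```bash
python3 st.py; python3 - <<'E'
from h import *
p=imaging.get_image("side"); im=cv2.cvtColor(p["color"][150:370,220:470],cv2.COLOR_RGB2BGR); cv2.imwrite("pics/s7.png",cv2.resize(im,None,fx=2.6,fy=2.6))
p=imaging.get_image("scene"); im=cv2.cvtColor(p["color"][140:290,130:330],cv2.COLOR_RGB2BGR); cv2.imwrite("pics/c7.png",cv2.resize(im,None,fx=3.5,fy=3.5))
E
```

```text
8.7833 [ 0.4469 -0.1076  0.2272] cradle [-0.1627 -0.0012] F [ 0.7442 -0.9752  1.5298] M [ 0.0093 -0.0084 -0.0017] -0.00017523590096767315
[[-0.0222  0.9996  0.0156]
 [ 0.9997  0.0224 -0.0128]
 [-0.0131  0.0153 -0.9998]] yawerr 0.0017209706002954128
to press .15: [0.0021 0.0485 0.078 ]
```

View pics/s7.png

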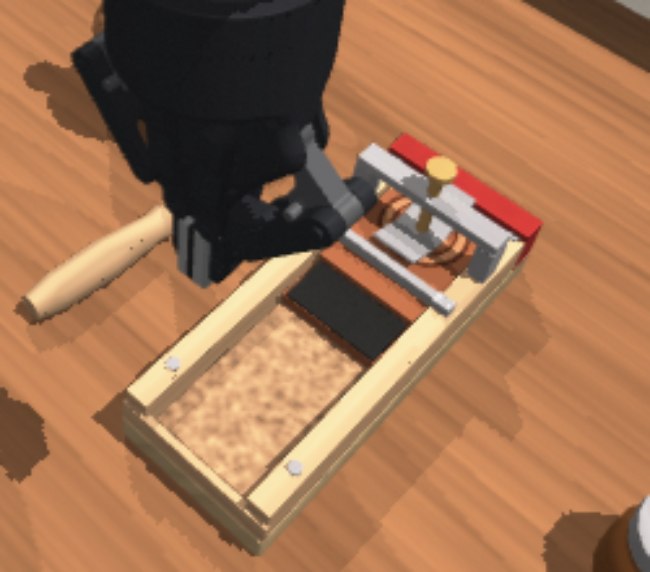

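View pics/c7.png

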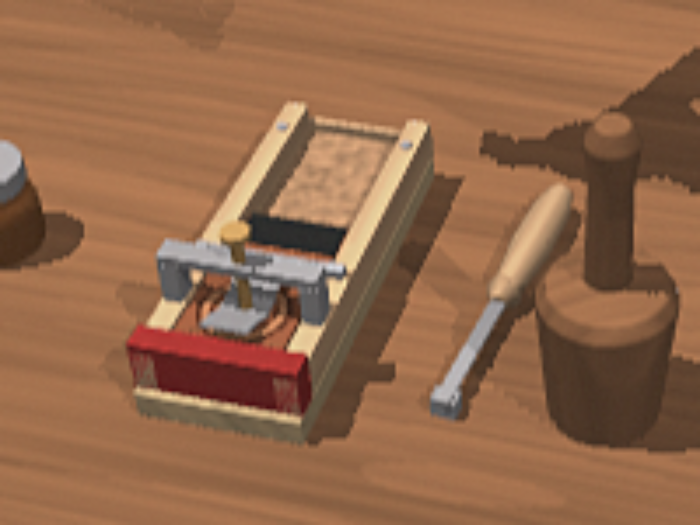

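The tile now sits under the gate bar with the spring on it. I'll measure its position and the stud's lift.

```bash
python3 - <<'E'
from cr import *
np.set_printoptions(precision=4,suppress=True)
p=imaging.get_image("side")
f=lambda c:(220+(c[0]-.8)/2.6,150+(c[1]-.8)/2.6)
for n,c,z in [("sl",(319,262),.048),("sr",(424,319),.048),("rl",(285,298),.044),("rr",(375,359),.044)]:
    print(n,w2c(at_z(p,f(c),z)))
for n,c in [("pad l",(318,288)),("pad r",(382,330)),("pad m",(350,308)),("tile strip l",(345,262)),("tile strip r",(410,297)),("tile front",(390,185)),("stud",(441,168)),("railL",(240,300)),("railR",(330,420)),("tile right front",(457,268))]:
    P=at_depth(p,f(c)); print(n,w2c(P),P[2])
o=monitor.get_obs();print(o["t"],o["dq"],o["contact_force"])
E
```

```text
sl [-0.0136  0.0305]
sr [-0.0018 -0.039 ]
rl [-0.046  0.03 ]
rr [-0.0415 -0.0337]
pad l [-0.0263  0.0204] 0.043823729843012894
pad r [-0.0232 -0.025 ] 0.044461508184460014
pad m [-0.024  -0.0021] 0.043834612363654095
tile strip l [-0.002   0.0194] 0.04750336854601271
tile strip r [ 0.0049 -0.0241] 0.048060020854029016
tile front [0.042  0.0246] 0.07940670118481481
stud [0.05   0.0003] 0.1094380417083152
railL [-0.0697  0.0458] 0.05047058088003976
railR [-0.093  -0.0403] 0.04991538956067845
tile right front [ 0.0417 -0.0325] 0.04916108753125568
8.9333 [ 0.0026  0.0184 -0.0038  0.0011  0.0011 -0.0016] [ 0.3196  0.1731 -1.163 ]
```

```bash
python3 - <<'E'
from station import ticket
print(ticket.finish_job())
E
```

```text
the job is handed in; nothing more can be done
None
```

I pressed the tile down on its rubber pad with the closed fingertips and slid it under the gate bar and leaf spring until it met the red stop. Then I relaxed the push, lifted straight up and handed the job in after about 9 s; no verdict was reported.

**On the way**
- The press before the slide read about 11 N, with the bed about 7 mm down.
- At the stop the push force jumped to about 33 N with no further travel.

**Last checks**
- **Position:** the tile's rear edge is at about x = -44 mm in the cradle frame; fully home would be -45 mm.
- **Height:** the tile's top is at about z = 48 mm, level and under the gate bar.
- **Spring:** the stud top is at about 109 mm, so the leaf is lifted about 11 mm and bearing on the tile.
- **Bystanders:** the gouge, mallet and wax jar look unmoved in the pictures. I did not measure them again.
- **Robot:** the arm is clear of everything.

**One disagreement:** the corner points I picked for the tile's rear edge (left -46, right -41.5 mm) suggest a turn of about 0.07 rad, which would be over the 0.06 limit. I took this as picking error, since the channel's 3 mm of side clearance allows only about 0.02 rad.

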